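# Seat the round punching pad under its lip and set the keeper

## Task

Fit the loose round punching pad into its seat in the punching board: push it over the deck so that it tips edge first into the seat and under the fixed steel lip, and lay it down flat on the seat's floor. Then run the keeper up its track until it meets the edge of the pad, and back it off about 4 mm, so that its tongue still covers the edge but the pad can be turned. Do not shift or knock over the spools, the bottle, the beeswax, the hole punch or anything else standing about.

Things in the scene. Friction and masses are not known exactly. Their poses are not given: they have to be found in the camera images.
- punch_board: fixed punching board, pale wood, 340 x 170 x 22 mm, screwed to the table. Origin: middle of its underside, at table height; x along its length from the plain loading deck towards seat and lip, y across, z up. The flat top (the deck) is 22 mm above the origin, plain from x = -170 to +32.5 mm, with an aluminium T-track let in flush along y = 0
- seat (a point): centre of the seat on its floor, 12 mm above the table; axes as the board's (at x = 80 mm there). The seat is a pocket 10 mm deep below the deck: a half round of radius 47 mm about this point towards the lip, side walls at y = +-47 mm, and towards the deck a straight front edge 47.5 mm from this point, where the walls flare to y = +-53 mm
- seat_front (a point): middle of the seat's straight front edge, at deck height; axes as the board's. A pad pushed over this edge tips into the seat by its own weight once its middle has passed the edge
- lip (a point): middle of the free edge of the fixed steel lip, on its underside, 8.5 mm above the deck and 35 mm beyond the seat's centre; axes as the board's. The lip is a plate 4 mm thick, 100 mm wide across the board, reaching 45 mm back from this edge; it overhangs the far end of the seat by 12 mm, so the pad cannot be lowered in flat
- pad: the round punching pad, a plain white nylon disc 90 mm in diameter and 16 mm thick, about 0.1 kg, alike on both faces save for punch marks. Origin: middle of its underside, z along its axis. It starts flat on the deck between the keeper and the seat, often well to one side of the track. Lying in the seat it stands 6 mm proud of the deck
- keeper (a joint): how far the keeper has slid along the T-track towards the seat, m; 0 is the far end from the seat, 0.2 the other end. It slides stiffly (about 2.5 N) and stays where it is left. With a seated pad it meets the pad's edge at about 0.158 to 0.164
- keeper_face (a point): middle of the keeper's upright front face, at deck height; axes as the board's (x towards the seat). The keeper is a steel shoe 30 mm wide, reaching 44 mm back from this face; a tongue 4 mm thick reaches 10 mm ahead of it, underside 8.5 mm above the deck, so 2.5 mm above a seated pad. It meets the pad when the pad's centre is 45 mm ahead of this point
- keeper_knob (a point): point on the axis of the keeper's upright black knob at which to grip it, 38 mm above the deck; the knob is 28 mm in diameter, from 18 to 50 mm above the deck, 24 mm behind the keeper's front face. The plate below it is 12.5 mm above the deck
- spool: tan thread spool, 38 mm in diameter and 55 mm high, standing on a corner of the deck; origin at the middle of its underside; not to be disturbed
- wax: yellow cake of beeswax 37 x 53 x 20 mm on the other corner of the deck; origin at the middle of its underside, long along its y; not to be disturbed
- punch: steel hole punch, 16 x 105 x 16 mm, lying along the board beside the seat; origin at the middle of its underside, long along its y; not to be disturbed
- slicker: turned wooden edge slicker 26 x 118 x 26 mm lying on the table; origin at the middle of its underside, long along its y; not to be disturbed
- awl: awl with a wooden handle, 32 x 185 x 32 mm, lying on the table; origin at the middle of its underside, long along its y; not to be disturbed
- paint: brown bottle with a white label and a black cap, 36 mm in diameter and 75 mm high, standing on the table close beside the board; origin at the middle of its underside; not to be disturbed
- dark_spool: spool of dark thread, 42 mm in diameter and 70 mm high, standing on the table close beside the board; origin at the middle of its underside; not to be disturbed

How it is judged:
By the outcome, as a careful person would: the job done as asked, in the order asked, and still so for the second after the job is handed in, with the robot touching nothing.
It also fails if it takes over 72 s, if anything falls off the work surface, if the arm or the gripper's body presses on something with over 40 N, if the wrist force passes 120 N, or if a joint passes its speed limit or range.

## Robot

A 6-joint arm with a two-finger parallel gripper is mounted at the origin on a cart in front of the work surface, level with it; the furniture and walls round the work are solid. World frame = base frame: x ahead of the robot, y to its left, z up, the work surface at z = 0. Lengths are in mm, angles in rad, forces in N, time in s.
With the tool pointing down it reaches from about 300 to 950 mm from the base axis. Payload 3.1 kg.
Tool frame: the origin (TCP) lies midway between the tips of the shut fingers; the grasp point (between the pads) lies 19 mm behind it; z points along the fingers, y is the direction in which the jaws open and shut (so a half turn about z gives the same grasp; the last joint's range is limited). The gripper opens to 85 mm and grips with 20 to 120 N. Pads are 22 mm wide; open, the fingers measure 114 mm over their backs; the gripper's body (76 mm by 85 mm) begins 54 mm behind the grasp point. The pads swing forward as they close: fully open they stand 13 mm farther back than shut.
Start: joints at [1.254, 0.308, 1.634, -0, 1.2, -0.07], TCP at [152.715, 606.061, 231.272] pointing down, gripper open.
Joint ranges: [-3.06, 3.06], [-0.79, 1.96], [0.05, 2.63], [-1.19, 4.34], [0.05, 2.64], [-2.94, 2.94]. Speed limits (rad/s): [2.79, 2.79, 3.14, 3.14, 3.14, 3.14].

## Interface

Orientations are given as [roll, pitch, yaw] about the fixed x, y, z axes, in that order (R = Rz(yaw) Ry(pitch) Rx(roll)).
In Python, from rig import telemetry, snapshot, calibration, ctrl gives the robot as it stands.
- The arm moves only by the shell command python3 -m handwheel 'ROWS' [FORCE]. ROWS is JSON, a list of rows, each an object with "delta_rot": the turn, a rotation vector about the tool's x, y, z in degrees, a list of three; "offset": the shift along the tool's x, y, z in m, a list of three; "jaw": the finger opening in m, from 0 to 0.0854. In form: [{"delta_rot": [wx, wy, wz], "offset": [tx, ty, tz], "jaw": jaw}, ...]. A call has 1 to 12 rows; each row shifts and turns the commanded pose from where the row before left it, along the tool's axes as they then stand; what a row does not reach is not made up. A row lasts 1/8 s, in which the tool goes at most 62.5 mm and 10.7 degrees, less where a joint would pass 70% of its speed; a pose out of reach is approached as far as the arm can. A call with a gripper value outside its range is refused whole. The fingers move at their own pace and stop on an object; FORCE is the grip in N (left out, the last holds). Time passes only in rows, so rows that do not move let the fingers close. It gives the time, the measured TCP pose, the force and the opening at its end, in the units of the state.
- telemetry.observe(): the state, without advancing time (a new reading comes with each control period).
- snapshot(name): name is "scene" or "top" or "wrist"; returns the picture (384x512x3 uint8, red, green, blue); there is no depth.
- calibration(name): a dict with "fx", "fy", "cx", "cy" (pixels), "R" (3x3) and "t" (3): a world point X has camera coordinates R X + t. Camera axes: x right, y down, z forward; pixel columns grow to the right and rows downward; lengths in mm; the calibration is good to about 2 mm. The wrist camera is an equidistant fisheye: a pixel r from the principal point sees the ray r / f radians off the axis. A picture is of the moment at which its call begins: read the wrist's pose just before it. calibration takes no time and is no camera call; for the wrist camera it gives the pose at the moment of the call.
- ctrl.close_job(): hands the job in, once; it reports no verdict.
The state is a dict: "time": time; "q": joint angles; "qvel": joint speeds; "joint_torque": joint torques, N m; "tcp_pos": TCP position; "eef_rot": TCP orientation; "force": force on the tool from outside, world axes, zero at the start; "torque": the same for the moment, N m; "finger_gap": finger opening in mm.
Only numpy, scipy, OpenCV 4.12 (cv2) and the standard library are available. Lean on these libraries where they do the work, as an engineer would, in place of code of your own. Each camera call takes 0.05 s, during which the arm holds its last target.

## Working session

There is one attempt and no reset: what is moved stays moved. The work goes in short steps, Python scripts to look and compute and a shell command to move; the robot and the scene stay as the last step left them, time stands still between calls to the robot, and variables do not carry over. Pictures are saved under pics/ and viewed, and the job is handed in when it is done.

```bash
ls; mkdir -p pics
python3 - <<'E'
from rig import telemetry, snapshot, calibration, ctrl
import cv2
print(telemetry.observe())
for n in ["scene","top","wrist"]:
    c=calibration(n); print(n,{k:(v.tolist() if hasattr(v,'tolist') else v) for k,v in c.items()})
    im=snapshot(n); cv2.imwrite(f"pics/{n}0.png",im[:,:,::-1])
E
```

```text
pics
{'time': 0.0, 'q': array([ 1.25430561e+00,  3.08996622e-01,  1.63517911e+00,  3.42141074e-05,
        1.19967318e+00, -6.96939362e-02]), 'qvel': array([-1.49186561e-03, -1.50752691e-05,  9.92677469e-04,  2.58458602e-04,
       -2.09642759e-03,  6.94215908e-04]), 'joint_torque': array([ 1.16139399e-03, -4.15250659e+01, -2.76672471e+01, -4.92807544e-05,
        1.00291750e-02, -1.98162451e-05]), 'tcp_pos': array([152.44808754, 605.29037281, 230.05581939]), 'eef_rot': array([-3.13934408e+00, -1.88900067e-04,  2.89478322e+00]), 'force': array([-0.63756884, -0.58702768,  0.34928886]), 'torque': array([-0.03301444, -0.02921898,  0.01670896]), 'finger_gap': 85.3910392752466}
scene {'fx': 405.8465339784656, 'fy': 405.8465339784656, 'cx': 262.6596527011747, 'cy': 187.3352535516536, 'R': [[0.8764657028109495, -0.4814173047953179, 0.0067268447076102075], [-0.1937057791053538, -0.3653818194613931, -0.9104802014037812], [0.44077879138780746, 0.7967016409238113, -0.41349794728875006]], 't': [-394.2591899228923, 168.24525965756263, 934.6336812117917]}
top {'fx': 404.35627925431754, 'fy': 404.35627925431754, 'cx': 250.61629039940962, 'cy': 192.24637845522776, 'R': [[-0.023726886538475586, -0.9997130363991681, -0.0032984403505375783], [-0.9975576257403688, 0.02389228566853637, -0.06563491458645332], [0.06569488703413898, 0.0017330721533731794, -0.9978382525632514]], 't': [45.6471629136494, 456.2647174271956, 1391.9119689354459]}
wrist {'fx': 297.3186396354542, 'fy': 297.3186396354542, 'cx': 254.6254845802323, 'cy': 193.17066395553294, 'R': [[0.24295569980952544, 0.9700358685308411, -0.0017151366365839931], [0.9165709674418396, -0.22898523502947815, 0.3278161432590326], [0.3176006762788701, -0.08121684494064656, -0.9447399824952332]], 't': [-623.2639619766112, -41.9531422457548, 381.42345395092116]}
```

View pics/scene0.png

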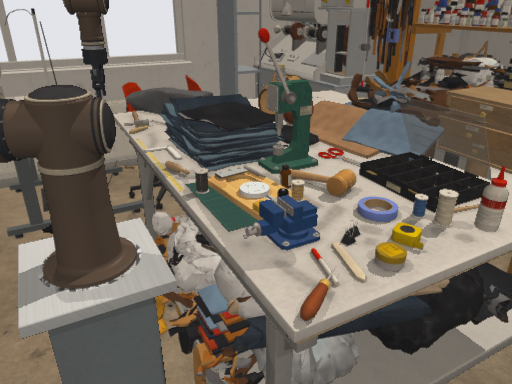

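View pics/top0.png

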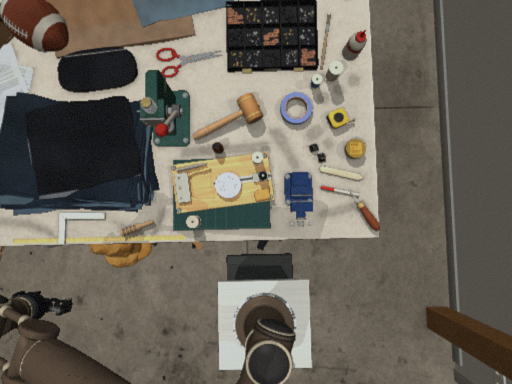

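View pics/wrist0.png

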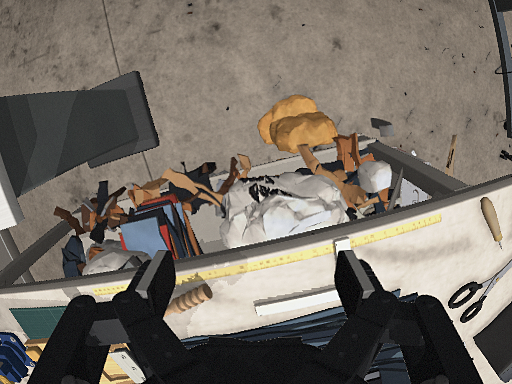

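The board lies at about (172–272, 153–214) in the top view, with the pad at (229,185), the keeper near (262,177) and the lip at the left near (182,187). I'll zoom in.

Run:
```python
import cv2
im=cv2.imread("pics/top0.png")[130:245,155:315]
cv2.imwrite("pics/top0z.png",cv2.resize(im,None,fx=5,fy=5,interpolation=cv2.INTER_CUBIC))
im=cv2.imread("pics/scene0.png")[150:260,180:330]
cv2.imwrite("pics/scene0z.png",cv2.resize(im,None,fx=5,fy=5,interpolation=cv2.INTER_CUBIC))
```

```text
(no output)
```

View pics/top0z.png

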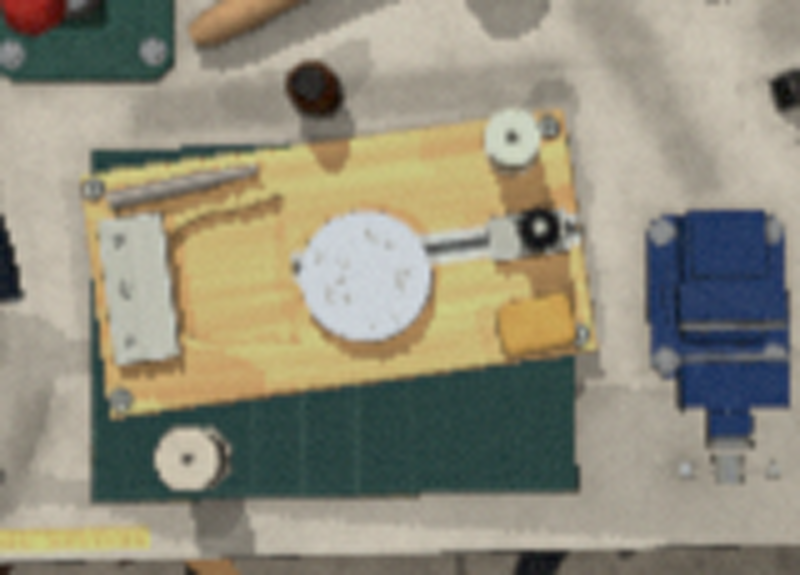

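View pics/scene0z.png

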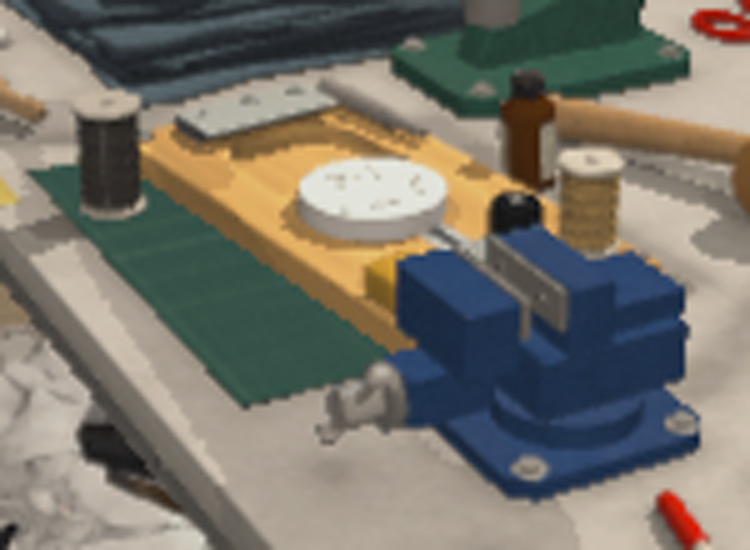

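The zoomed top view shows the board with corners at about zoomed (83,178), (562,110), (593,348) and (112,416). The pad is at (367,276), the knob at (540,230), the spool at (512,138) and the wax at (537,325). The vise stands beyond the loading end. Next I'll measure.

```bash
cat > h.py <<'E'
import numpy as np, cv2
from rig import telemetry, snapshot, calibration, ctrl
def ray(c,uv,fish=False):
    x=(np.asarray(uv,float)-[c['cx'],c['cy']])/c['fx']
    if fish:
        r=np.hypot(*x); s=np.sin(r)/max(r,1e-9); d=np.array([x[0]*s,x[1]*s,np.cos(r)])
    else: d=np.array([x[0],x[1],1.])
    R=np.array(c['R']);t=np.array(c['t'])
    return -R.T@t, R.T@d
def onz(c,uv,z,fish=False):
    o,d=ray(c,uv,fish); return o+d*(z-o[2])/d[2]
def proj(c,X,fish=False):
    p=np.array(c['R'])@np.asarray(X,float)+np.array(c['t'])
    if fish:
        rho=np.hypot(p[0],p[1]); th=np.arctan2(rho,p[2]); return np.array([c['cx'],c['cy']])+c['fx']*th*p[:2]/max(rho,1e-9)
    return np.array([c['cx'],c['cy']])+c['fx']*p[:2]/p[2]
class Board:
    def __init__(s,o,yaw): s.o=np.array(o[:2],float); s.yaw=yaw; s.ex=np.array([np.cos(yaw),np.sin(yaw)]); s.ey=np.array([-s.ex[1],s.ex[0]])
    def to(s,P): d=np.asarray(P)[:2]-s.o; return np.array([d@s.ex,d@s.ey])
    def w(s,x,y): return s.o+x*s.ex+y*s.ey
def fitboard(P):
    # P: dict of corners in board coords->world xy
    A=np.array(list(P.keys()),float);B=np.array([p[:2] for p in P.values()])
    a=A-A.mean(0);b=B-B.mean(0)
    yaw=np.arctan2((a[:,0]*b[:,1]-a[:,1]*b[:,0]).sum(),(a*b).sum())
    bd=Board([0,0],yaw); o=B.mean(0)-A.mean(0)[0]*bd.ex-A.mean(0)[1]*bd.ey
    bd=Board(o,yaw); res=[np.round(bd.to(q)-k,1).tolist() for k,q in zip(A,B)]
    return bd,res
E
python3 - <<'E'
from h import *
c=calibration("top")
f=lambda u,v:(155+(u+.5)/5-.5,130+(v+.5)/5-.5)
C={(170,-85):(83,178),(-170,-85):(562,110),(-170,85):(593,348),(170,85):(112,416)}
P={k:onz(c,f(*v),22) for k,v in C.items()}
bd,res=fitboard(P); print(bd.o,np.degrees(bd.yaw),res)
for n,uv,z in [("pad",(367,276),38),("knob",(540,230),72),("spool",(512,138),77),("wax",(538,322),42),("paint",(315,87),75),("dark",(190,458),70),("lipedge1",(163,214),34.5),("lipedge2",(180,356),34.5),("keeperface",(490,243),34.5)]:
    p=onz(c,f(*uv),z); print(n,p.round(1),bd.to(p).round(1))
for uv in [(645,210),(790,210),(790,405),(680,405)]: print("vise",bd.to(onz(c,f(*uv),60)).round(0))
print("rot",telemetry.observe()['eef_rot'])
cw=calibration("wrist"); print(np.array(cw['R']).T@-np.array(cw['t']))
E
```

```text
[494.38824217 132.72387607] 96.58907254166981 [[-2.4, 1.9], [0.8, 0.9], [3.0, -1.7], [-1.4, -1.2]]
pad [483.1 111.6  38. ] [-19.7  13.6]
knob [508.3  -6.8  72. ] [-140.2    2.1]
spool [570.1  10.5  77. ] [-130.1  -61.2]
wax [448.5  -4.7  42. ] [-131.2   61.3]
paint [608.1 141.8  75. ] [  -4. -114.]
dark [361.7 230.1  70. ] [111.9 120.7]
lipedge1 [529.7 251.5  34.5] [113.9 -48.7]
lipedge2 [431.5 241.1  34.5] [114.9  50. ]
keeperface [504.2  26.8  34.5] [-106.4    2.4]
vise [-213.   -3.]
vise [-310.   11.]
vise [-290.  141.]
vise [-217.  131.]
rot [-3.13978165e+00 -1.26670368e-04  2.89482652e+00]
[ 68.75932578 626.02416745 373.17922052]
```

```bash
python3 -m handwheel '[{"delta_rot":[0,0,9.9],"offset":[0,0,0],"jaw":0.058},{"delta_rot":[0,0,9.9],"offset":[0,0,0],"jaw":0.058},{"delta_rot":[0,0,9.9],"offset":[0,0,0],"jaw":0.058},{"delta_rot":[0,0,9.9],"offset":[0,0,0],"jaw":0.058},{"delta_rot":[0,0,9.9],"offset":[0,0,0],"jaw":0.058},{"delta_rot":[0,0,9.9],"offset":[0,0,0],"jaw":0.058},{"delta_rot":[0,0,9.9],"offset":[0,0,0],"jaw":0.058}]' 40
python3 -m handwheel '[{"delta_rot":[0,0,0],"offset":[-0.037,0.017,0],"jaw":0.058},{"delta_rot":[0,0,0],"offset":[-0.037,0.017,0],"jaw":0.058},{"delta_rot":[0,0,0],"offset":[-0.037,0.017,0],"jaw":0.058},{"delta_rot":[0,0,0],"offset":[-0.037,0.017,0],"jaw":0.058},{"delta_rot":[0,0,0],"offset":[-0.037,0.017,0],"jaw":0.058},{"delta_rot":[0,0,0],"offset":[-0.037,0.017,0],"jaw":0.058},{"delta_rot":[0,0,0],"offset":[-0.037,0.017,0],"jaw":0.058},{"delta_rot":[0,0,0],"offset":[-0.037,0.017,0],"jaw":0.058}]'
python3 -m handwheel '[{"delta_rot":[0,0,0],"offset":[-0.037,0.017,0],"jaw":0.058},{"delta_rot":[0,0,0],"offset":[-0.037,0.017,0],"jaw":0.058},{"delta_rot":[0,0,0],"offset":[-0.037,0.017,0],"jaw":0.058},{"delta_rot":[0,0,0],"offset":[-0.037,0.017,0],"jaw":0.058},{"delta_rot":[0,0,0],"offset":[-0.037,0.017,0],"jaw":0.058},{"delta_rot":[0,0,0],"offset":[-0.037,0.017,0],"jaw":0.058},{"delta_rot":[0,0,0],"offset":[-0.037,0.017,0],"jaw":0.058},{"delta_rot":[0,0,0],"offset":[-0.037,0.017,0],"jaw":0.058}]'
python3 -m handwheel '[{"delta_rot":[0,0,0],"offset":[0,0,0],"jaw":0.058},{"delta_rot":[0,0,0],"offset":[0,0,0],"jaw":0.058}]'
python3 - <<'E'
from h import *
c=calibration("wrist"); im=snapshot("wrist"); cv2.imwrite("pics/w1.png",im[:,:,::-1])
import pickle; pickle.dump(c,open("w1.pkl","wb"))
print(telemetry.observe()['time'])
E
```

```text
time: 1.02
tcp_pos: [152.6, 605.7, 230.7]
eef_rot: [-3.141, 0.001, 1.68]
force: [0.9, 0.2, 0.7]
finger_gap: 58.1
time: 2.02
tcp_pos: [322.0, 326.2, 231.1]
eef_rot: [-3.142, 0.0, 1.685]
force: [-1.2, 0.2, 0.0]
finger_gap: 58.2
time: 3.02
tcp_pos: [490.9, 47.8, 231.1]
eef_rot: [-3.141, -0.0, 1.685]
force: [0.7, 1.0, -0.4]
finger_gap: 58.3
time: 3.28
tcp_pos: [489.9, 49.3, 230.8]
eef_rot: [-3.14, -0.001, 1.685]
force: [-0.4, -0.2, 0.2]
finger_gap: 58.0
3.325
```

View pics/w1.png

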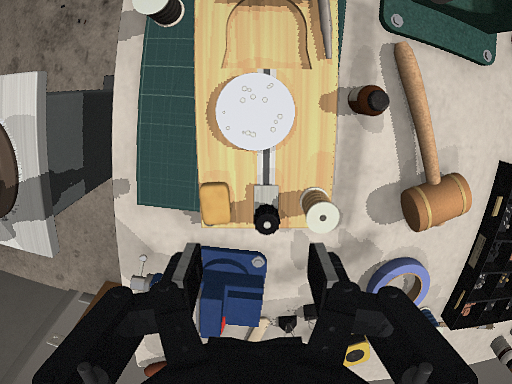

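The wrist view shows the pad at about (255,111), the seat front edge at row ~68 between columns 222 and 312, the track at column ~266 and the knob at (266,219). I'll zoom in for precise pixels.

Run:
```python
import cv2
im=cv2.imread("pics/w1.png")[0:240,170:350]
cv2.imwrite("pics/w1z.png",cv2.resize(im[:120],None,fx=4,fy=4,interpolation=cv2.INTER_CUBIC))
cv2.imwrite("pics/w1y.png",cv2.resize(im[110:],None,fx=4,fy=4,interpolation=cv2.INTER_CUBIC))
```

```text
(no output)
```

View pics/w1z.png

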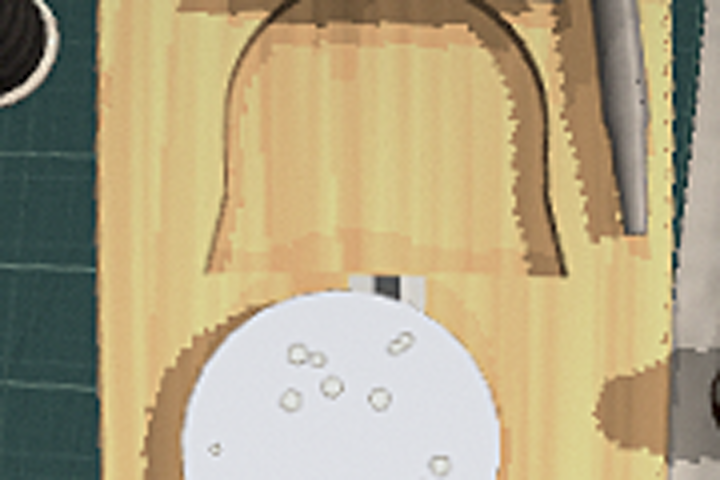

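View pics/w1y.png

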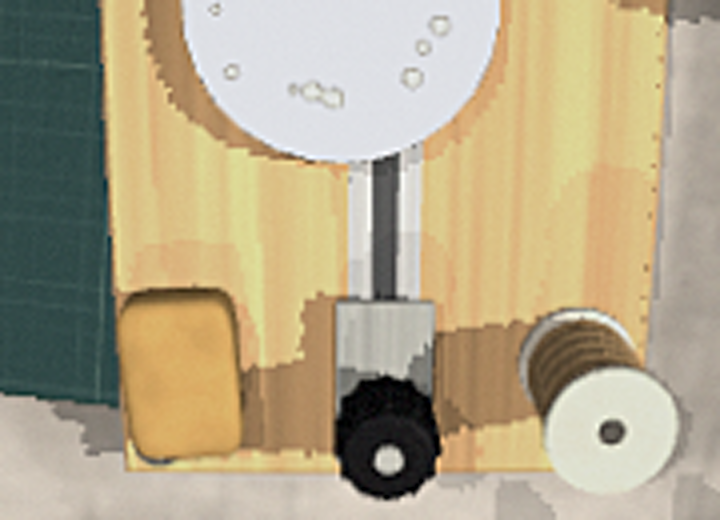

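Run:
```python
from h import *; import pickle
c=pickle.load(open("w1.pkl","rb"))
f=lambda u,v:(170+(u+.5)/4-.5,(v+.5)/4-.5)
C={(32.5,53):(205,272),(32.5,-53):(567,275),(-170,85):(126,470+440),(52,85):(97,200),(52,-85):(671,200)}
C={(32.5,53):(205,272),(32.5,-53):(567,275),(-170,85):(126,470+440)}
P={k:onz(c,f(*v),22,True) for k,v in C.items()}
bd,res=fitboard(P); print(bd.o,np.degrees(bd.yaw),res)
for n,uv,z in [("sideL",(97,200),22),("sideR",(671,200),22),("sideL2",(103,500),22),("sideR2",(665,500),22),("trackend",(387,278),22),("slot",(385,730),22),("tongueL",(337,738),34.5),("tongueR",(434,738),34.5),("knob",(389,898),72),("spool",(611,872),77)]:
    p=onz(c,f(*uv),z,True); print(n,p.round(1),bd.to(p).round(1))
im=cv2.imread("pics/w1.png"); hsv=cv2.cvtColor(im,cv2.COLOR_BGR2HSV)
m=((hsv[...,1]<30)&(hsv[...,2]>195)).astype(np.uint8); m[:60]=0; m[160:]=0; m[:,:205]=0; m[:,305:]=0
m=cv2.morphologyEx(m,cv2.MORPH_OPEN,np.ones((9,9)))
cn=max(cv2.findContours(m,0,cv2.CHAIN_APPROX_NONE)[0],key=cv2.contourArea)
pts=np.array([onz(c,q[0],38,True)[:2] for q in cv2.convexHull(cn)],np.float32)
(ctr,r)=cv2.minEnclosingCircle(pts); print("pad",ctr,r,bd.to(ctr), bd.to(pts.mean(0)), cv2.boundingRect(cn))
pickle.dump(bd,open("bd.pkl","wb"))
s=telemetry.observe(); print("tcp",bd.to(s['tcp_pos']),np.degrees(s['eef_rot']))
```

```text
[491.85789787 134.48509143] 96.65833166544594 [[-0.4, -0.3], [-0.3, 0.5], [0.7, -0.2]]
sideL [401.5 179.8  22. ] [55.5 84.5]
sideR [568.6 201.2  22. ] [ 57.3 -83.9]
sideL2 [412.   89.9  22. ] [-35.1  84.5]
sideR2 [579.6 110.3  22. ] [-34.2 -84.3]
trackend [488.3 164.   22. ] [29.7  0.1]
slot [504.4  27.9  22. ] [-1.073e+02 -1.000e-01]
tongueL [489.6  27.5  34.5] [-106.    14.7]
tongueR [518.4  30.9  34.5] [-105.9  -14.4]
knob [508.2  -5.6  72. ] [-141.1    0. ]
spool [568.1  11.1  77. ] [-131.4  -61.4]
pad (480.7074890136719, 112.97758483886719) 44.802547454833984 [-20.0695712   13.56896346] [-15.51663203  13.10420684] (217, 73, 78, 77)
tcp [-84.03476273  11.94247488] [-1.79928659e+02 -3.71073848e-02  9.65767099e+01]
```

Everything agrees with the given sizes: pad radius 44.8 mm, tongue width 29 mm, side walls at y = ±84.4. The pad is at board (-20.1, 13.6) and the keeper face at about x = -116. I'm lowering the fingers behind the pad as a cradle.

```bash
python3 -m handwheel '[{"delta_rot":[0,0,0],"offset":[0,-0.0016,0.04],"jaw":0.058},{"delta_rot":[0,0,0],"offset":[0,0,0.04],"jaw":0.058},{"delta_rot":[0,0,0],"offset":[0,0,0.04],"jaw":0.058},{"delta_rot":[0,0,0],"offset":[0,0,0.04],"jaw":0.058},{"delta_rot":[0,0,0],"offset":[0,0,0.03],"jaw":0.058},{"delta_rot":[0,0,0],"offset":[0,0,0.011],"jaw":0.058},{"delta_rot":[0,0,0],"offset":[0,0,0],"jaw":0.058},{"delta_rot":[0,0,0],"offset":[0,0,0],"jaw":0.058}]'
python3 - <<'E'
from h import *; import pickle
c=calibration("wrist"); im=snapshot("wrist"); cv2.imwrite("pics/w2.png",im[:,:,::-1])
im=snapshot("scene")[150:260,180:330]; cv2.imwrite("pics/s2.png",cv2.resize(im[:,:,::-1],None,fx=5,fy=5,interpolation=cv2.INTER_CUBIC))
bd=pickle.load(open("bd.pkl","rb"));s=telemetry.observe(); print(s['time'],bd.to(s['tcp_pos']),s['tcp_pos'][2])
E
```

```text
time: 4.32
tcp_pos: [490.3, 49.2, 31.6]
eef_rot: [3.139, 0.0, 1.686]
force: [1.3, 0.0, 0.2]
finger_gap: 58.2
4.425 [-84.77559407  11.37489454] 31.72999383692081
```

View pics/w2.png

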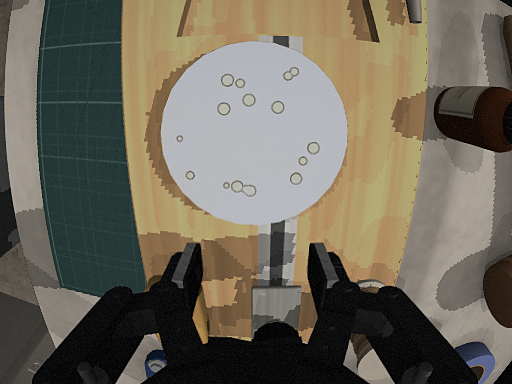

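View pics/s2.png

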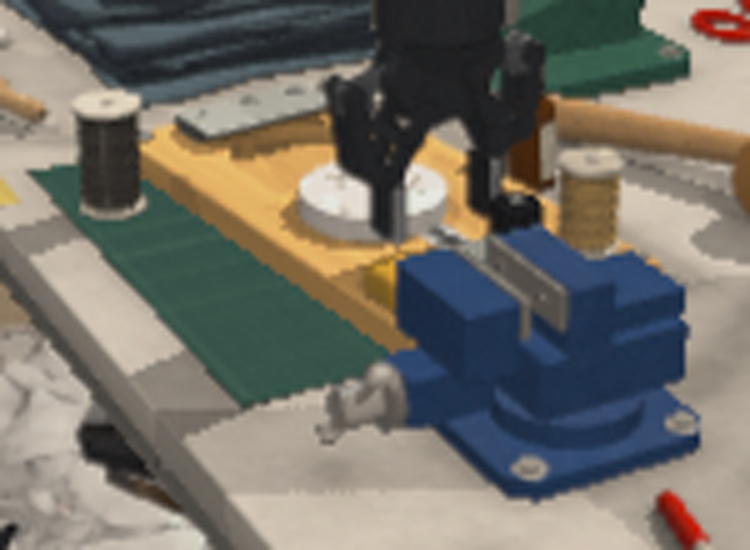

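The fingers straddle the track just behind the pad and are clear of the wax and the spool. I'm lowering them gently and watching the force.

```bash
python3 -m handwheel '[{"delta_rot":[0,0,0],"offset":[0,-0.002,0.006],"jaw":0.058},{"delta_rot":[0,0,0],"offset":[0,0,0],"jaw":0.058}]'
python3 -m handwheel '[{"delta_rot":[0,0,0],"offset":[0,0,0.003],"jaw":0.058},{"delta_rot":[0,0,0],"offset":[0,0,0],"jaw":0.058}]'
python3 -m handwheel '[{"delta_rot":[0,0,0],"offset":[0,0,0.002],"jaw":0.058},{"delta_rot":[0,0,0],"offset":[0,0,0],"jaw":0.058}]'
```

```text
time: 4.68
tcp_pos: [486.3, 48.5, 24.1]
eef_rot: [-3.141, -0.0, 1.685]
force: [0.3, -0.3, -0.4]
finger_gap: 57.8
time: 4.92
tcp_pos: [486.7, 48.5, 21.0]
eef_rot: [-3.141, -0.0, 1.685]
force: [-0.7, -0.3, 0.4]
finger_gap: 58.0
time: 5.18
tcp_pos: [486.8, 48.6, 19.1]
eef_rot: [-3.141, -0.0, 1.685]
force: [0.9, -0.4, 1.0]
finger_gap: 58.2
```

```bash
python3 -m handwheel '[{"delta_rot":[0,0,0],"offset":[0.006,0,0],"jaw":0.058},{"delta_rot":[0,0,0],"offset":[0.006,0,0],"jaw":0.058},{"delta_rot":[0,0,0],"offset":[0.006,0,0],"jaw":0.058},{"delta_rot":[0,0,0],"offset":[0.004,0,0],"jaw":0.058},{"delta_rot":[0,0,0],"offset":[0.005,0.0018,0],"jaw":0.058},{"delta_rot":[0,0,0],"offset":[0.005,0.0018,0],"jaw":0.058},{"delta_rot":[0,0,0],"offset":[0.005,0.0018,0],"jaw":0.058},{"delta_rot":[0,0,0],"offset":[0.005,0.0018,0],"jaw":0.058},{"delta_rot":[0,0,0],"offset":[0.005,0.0018,0],"jaw":0.058},{"delta_rot":[0,0,0],"offset":[0,0,0],"jaw":0.058}]'
cat > look.py <<'E'
import sys,pickle
from h import *
n=sys.argv[1]; bd=pickle.load(open("bd.pkl","rb"))
c=calibration("wrist"); im=snapshot("wrist")[:,:,::-1].copy(); cv2.imwrite(f"pics/{n}.png",im)
s=telemetry.observe(); print(round(s['time'],2),bd.to(s['tcp_pos']).round(1),s['tcp_pos'].round(1),s['force'].round(1))
hsv=cv2.cvtColor(im,cv2.COLOR_BGR2HSV)
m=((hsv[...,1]<30)&(hsv[...,2]>195)).astype(np.uint8); m[235:]=0; m[:,:130]=0; m[:,380:]=0
m=cv2.morphologyEx(m,cv2.MORPH_OPEN,np.ones((9,9)))
cn=max(cv2.findContours(m,0,cv2.CHAIN_APPROX_NONE)[0],key=cv2.contourArea)
for z in (38,28):
    pts=np.array([onz(c,q[0],z,True)[:2] for q in cv2.convexHull(cn)],np.float32)
    ctr,r=cv2.minEnclosingCircle(pts); print("pad z",z,bd.to(ctr).round(1),round(r,1))
E
python3 look.py w3
```

```text
time: 6.42
tcp_pos: [490.8, 96.8, 19.3]
eef_rot: [3.141, -0.0, 1.686]
force: [-0.8, -1.0, 0.0]
finger_gap: 58.0
6.47 [-37.4   5.6] [490.7  96.7  19.3] [ 0.9 -0.9 -0.5]Traceback (most recent call last):
  File "look.py", line 9, in <module>
    cn=max(cv2.findContours(m,0,cv2.CHAIN_APPROX_NONE)[0],key=cv2.contourArea)
ValueError: max() iterable argument is empty
```

View pics/w3.png

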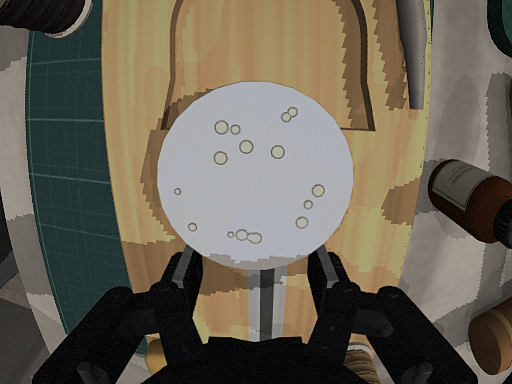

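The pad is cradled between the fingers, centred at about (255,176), and its front rim has reached the seat front edge (row ~130). I'll rerun with a lower brightness threshold.

```bash
sed -i 's/hsv\[...,2\]>195/hsv[...,2]>130/; s/hsv\[...,1\]<30/hsv[...,1]<35/; s/m\[235:\]=0/m[275:]=0/' look.py; python3 look.py w3b
```

```text
6.53 [-37.6   5.6] [490.6  96.5  19.3] [-0.6 -0.6 -0. ]
pad z 38 [8.5 6.9] 44.5
pad z 28 [5.4 6.9] 48.1
```

```bash
python3 -m handwheel '[{"delta_rot":[0,0,0],"offset":[0.005,0.002,0],"jaw":0.058},{"delta_rot":[0,0,0],"offset":[0.005,0.002,0],"jaw":0.058},{"delta_rot":[0,0,0],"offset":[0.005,0.002,0],"jaw":0.058},{"delta_rot":[0,0,0],"offset":[0.003,0.0003,0],"jaw":0.058},{"delta_rot":[0,0,0],"offset":[0,0,0],"jaw":0.058}]'
python3 look.py w4
```

```text
time: 7.15
tcp_pos: [494.9, 115.3, 19.3]
eef_rot: [3.141, -0.0, 1.686]
force: [-0.3, 0.3, -0.1]
finger_gap: 57.9
7.2 [-19.5  -0.7] [494.8 115.2  19.3] [-0.2  0.1  0.5]
pad z 38 [26.2  0.6] 44.5
pad z 28 [23.1  0.6] 48.1
```

View pics/w4.png

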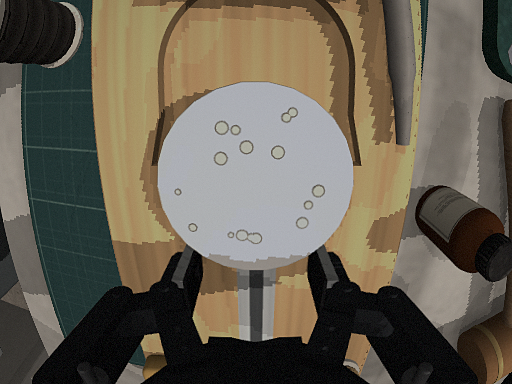

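The pad is centred in the seat mouth, with about 5 px to spare each side. I'm pushing on past the tipping point.

```bash
python3 -m handwheel '[{"delta_rot":[0,0,0],"offset":[0.005,0.0003,0],"jaw":0.058},{"delta_rot":[0,0,0],"offset":[0.005,0,0],"jaw":0.058},{"delta_rot":[0,0,0],"offset":[0.005,0,0],"jaw":0.058},{"delta_rot":[0,0,0],"offset":[0.005,0,0],"jaw":0.058},{"delta_rot":[0,0,0],"offset":[0.003,0,0],"jaw":0.058},{"delta_rot":[0,0,0],"offset":[0,0,0],"jaw":0.058},{"delta_rot":[0,0,0],"offset":[0,0,0],"jaw":0.058}]'
python3 look.py w5
python3 - <<'E'
from h import *
im=snapshot("scene")[150:260,180:330]; cv2.imwrite("pics/s5.png",cv2.resize(im[:,:,::-1],None,fx=5,fy=5,interpolation=cv2.INTER_CUBIC))
E
```

```text
time: 8.07
tcp_pos: [492.2, 137.9, 19.1]
eef_rot: [-3.141, -0.0, 1.685]
force: [-0.1, 0.9, -0.3]
finger_gap: 58.0
8.12 [ 3.3 -0.8] [492.3 137.8  19.2] [-0.1 -0.4 -0.4]
pad z 38 [49.   0.6] 45.0
pad z 28 [45.8  0.6] 48.7
```

View pics/w5.png

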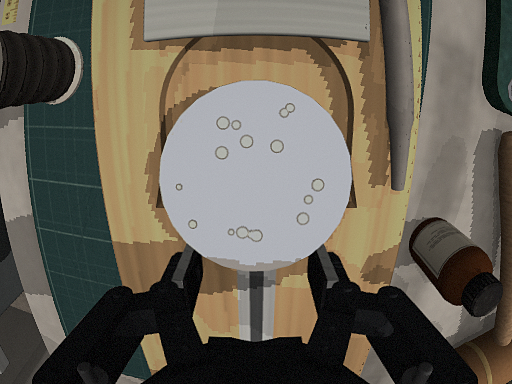

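View pics/s5.png

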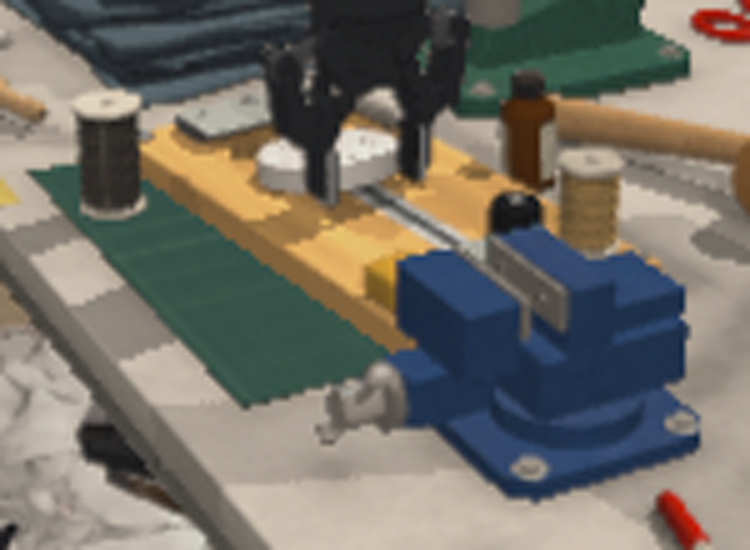

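The pad seems to have tipped: the front punch marks moved away from the camera while the rear stayed with the fingers. I'll push on in small steps and watch the force at the lip.

```bash
python3 -m handwheel '[{"delta_rot":[0,0,0],"offset":[0.005,0.0,0],"jaw":0.058},{"delta_rot":[0,0,0],"offset":[0.005,0,0],"jaw":0.058},{"delta_rot":[0,0,0],"offset":[0.005,0,0],"jaw":0.058},{"delta_rot":[0,0,0],"offset":[0,0,0],"jaw":0.058}]'
python3 look.py w6; python3 -m handwheel '[{"delta_rot":[0,0,0],"offset":[0.003,0.0,0],"jaw":0.058},{"delta_rot":[0,0,0],"offset":[0.003,0,0],"jaw":0.058},{"delta_rot":[0,0,0],"offset":[0,0,0],"jaw":0.058}]'
python3 look.py w6b
```

```text
time: 8.68
tcp_pos: [490.7, 153.2, 19.3]
eef_rot: [3.142, -0.0, 1.686]
force: [-0.5, 0.6, -0.5]
finger_gap: 57.9
8.72 [18.6 -1. ] [490.7 153.1  19.3] [ 0.1 -0.1 -0.1]
pad z 38 [64.7  0.5] 44.3
pad z 28 [61.5  0.5] 47.9
time: 9.1
tcp_pos: [490.0, 158.9, 19.3]
eef_rot: [3.142, -0.0, 1.685]
force: [-1.3, -0.5, 0.4]
finger_gap: 58.1
9.15 [24.4 -1. ] [490.  158.8  19.3] [-0.   0.4  0.2]
pad z 38 [70.1  0.6] 44.0
pad z 28 [66.9  0.6] 47.5
```

View pics/w6b.png

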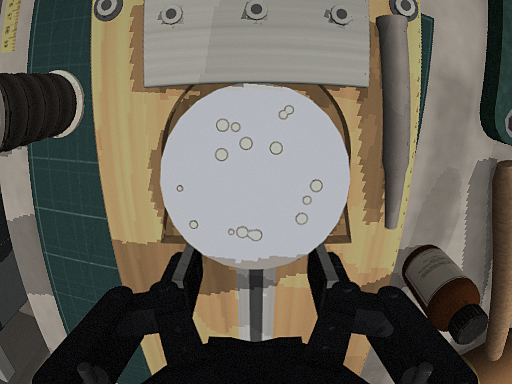

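The front rim is at the lip edge (row ~85) with no force building up, so the pad is tipped. I'm pushing on in small steps.

```bash
python3 -m handwheel '[{"delta_rot":[0,0,0],"offset":[0.003,0.0,0],"jaw":0.058},{"delta_rot":[0,0,0],"offset":[0.003,0,0],"jaw":0.058},{"delta_rot":[0,0,0],"offset":[0,0,0],"jaw":0.058}]'
python3 look.py w7; python3 -m handwheel '[{"delta_rot":[0,0,0],"offset":[0.002,0.0,0],"jaw":0.058},{"delta_rot":[0,0,0],"offset":[0.001,0,0],"jaw":0.058},{"delta_rot":[0,0,0],"offset":[0,0,0],"jaw":0.058}]'
python3 look.py w7b
```

```text
time: 9.52
tcp_pos: [489.3, 164.9, 19.3]
eef_rot: [3.142, -0.0, 1.686]
force: [0.3, 0.1, 0.2]
finger_gap: 58.0
9.57 [30.5 -1. ] [489.4 164.9  19.3] [-0.3  0.7 -0.1]
pad z 38 [76.1  0.5] 43.7
pad z 28 [72.9  0.5] 47.3
time: 9.95
tcp_pos: [489.0, 167.6, 19.3]
eef_rot: [-3.142, 0.0, 1.685]
force: [1.0, -0.1, -0.6]
finger_gap: 57.9
10.0 [33.3 -1. ] [489.  167.6  19.3] [ 0.  -1.   0.3]
pad z 38 [81.2  0.5] 41.2
pad z 28 [78.3  0.5] 44.6
```

View pics/w7b.png

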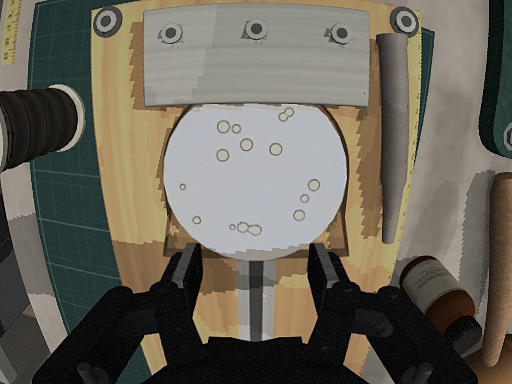

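The pad has dropped: its outline shrank and its front is under the lip (row ~107). I'll check the fit from the rim pixels, with the fingers backed off.

```bash
python3 -m handwheel '[{"delta_rot":[0,0,0],"offset":[-0.010,0.0,0],"jaw":0.058},{"delta_rot":[0,0,0],"offset":[-0.015,0,0],"jaw":0.058},{"delta_rot":[0,0,0],"offset":[-0.015,0,-0.03],"jaw":0.058},{"delta_rot":[0,0,0],"offset":[-0.01,0,-0.03],"jaw":0.058},{"delta_rot":[0,0,0],"offset":[0,0,0],"jaw":0.058}]'
cat > rim.py <<'E'
import sys,pickle
from h import *
from scipy.optimize import least_squares
n=sys.argv[1]; bd=pickle.load(open("bd.pkl","rb"))
c=calibration("wrist"); im=snapshot("wrist")[:,:,::-1].copy(); cv2.imwrite(f"pics/{n}.png",im)
s=telemetry.observe(); print(round(s['time'],2),bd.to(s['tcp_pos']).round(1),s['tcp_pos'].round(1),s['force'].round(1))
hsv=cv2.cvtColor(im,cv2.COLOR_BGR2HSV)
m=((hsv[...,1]<35)&(hsv[...,2]>130)).astype(np.uint8)
yy,xx=np.mgrid[:384,:512]; u,v=proj(c,[*bd.w(75,0),28],True)
m[np.hypot(xx-u,yy-v)>130]=0
m=cv2.morphologyEx(m,cv2.MORPH_OPEN,np.ones((9,9)))
cn=max(cv2.findContours(m,0,cv2.CHAIN_APPROX_NONE)[0],key=cv2.contourArea)
for z in (28,33,38):
    P=np.array([bd.to(onz(c,q[0],z,True)) for q in cv2.convexHull(cn)])
    P=P[(P[:,0]<108)]
    f=least_squares(lambda p:np.hypot(P[:,0]-p[0],P[:,1]-p[1])-p[2],[80,0,45],loss='soft_l1')
    print("z",z,f.x.round(1),"rms",np.sqrt((f.fun**2).mean()).round(2),"rear x",P[:,0].min().round(1),len(P))
E
python3 rim.py w8
```

```text
time: 10.62
tcp_pos: [497.4, 116.8, 81.7]
eef_rot: [3.136, -0.0, 1.683]
force: [0.1, 1.2, -0.7]
finger_gap: 58.0
10.68 [-17.8  -1.9] [495.8 117.1  80.3] [ 1.  -0.4  0. ]
z 28 [78.1  0.8 44.4] rms 0.11 rear x 34.3 36
z 33 [77.8  0.7 43.3] rms 0.1 rear x 35.1 36
z 38 [77.5  0.7 42.2] rms 0.1 rear x 35.9 37
```

View pics/w8.png

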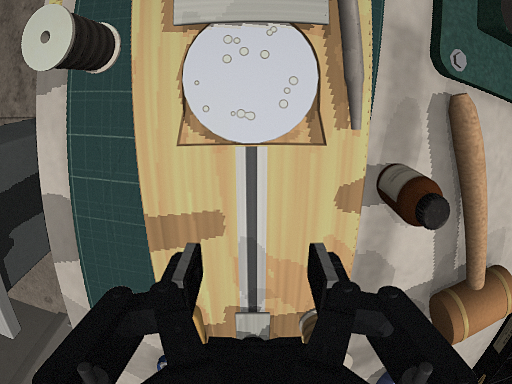

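A circle fit at z = 28 mm gives r = 44.4 mm with 0.1 mm rms, centre (78.1, 0.8) and rear rim at x = 34.3. So the pad lies flat on the seat floor, just beyond the front edge. Next is the keeper.

Run:
```python
from h import *; import pickle
bd=pickle.load(open("bd.pkl","rb"));s=telemetry.observe(); print(s['q'].round(3),s['tcp_pos'],np.degrees(s['eef_rot']),bd.to(s['tcp_pos']))
```

```text
[0.146 0.292 2.009 0.    0.838 0.033] [495.81328604 117.05388705  80.25438202] [ 1.79846255e+02 -6.01176321e-03  9.64651018e+01] [-17.77225604  -1.90758934]
```

```bash
python3 -m handwheel '[{"delta_rot":[0,0,0],"offset":[-0.02,0,-0.03],"jaw":0.05},{"delta_rot":[0,0,0],"offset":[-0.035,-0.001,0],"jaw":0.05},{"delta_rot":[0,0,0],"offset":[-0.035,-0.001,0],"jaw":0.05},{"delta_rot":[0,0,0],"offset":[-0.032,0,0],"jaw":0.05},{"delta_rot":[0,0,10],"offset":[0,0,0],"jaw":0.05},{"delta_rot":[0,0,10],"offset":[0,0,0],"jaw":0.05},{"delta_rot":[0,0,10],"offset":[0,0,0],"jaw":0.05},{"delta_rot":[0,0,10],"offset":[0,0,0],"jaw":0.05},{"delta_rot":[0,0,10],"offset":[0,0,0],"jaw":0.05},{"delta_rot":[0,0,10],"offset":[0,0,0],"jaw":0.05},{"delta_rot":[0,0,10],"offset":[0,0,0],"jaw":0.05},{"delta_rot":[0,0,10],"offset":[0,0,0],"jaw":0.05}]'
python3 -m handwheel '[{"delta_rot":[0,0,10],"offset":[0,0,0],"jaw":0.05},{"delta_rot":[0,0,0],"offset":[0,0,0],"jaw":0.05}]'
python3 - <<'E'
from h import *; import pickle
bd=pickle.load(open("bd.pkl","rb"))
c=calibration("wrist"); im=snapshot("wrist"); cv2.imwrite("pics/w9.png",im[:,:,::-1]); pickle.dump(c,open("w9.pkl","wb"))
s=telemetry.observe(); print(s['time'],bd.to(s['tcp_pos']),s['tcp_pos'][2])
E
```

```text
time: 12.18
tcp_pos: [505.2, -3.4, 107.5]
eef_rot: [-3.14, 0.003, 0.283]
force: [-0.7, -0.5, 0.4]
finger_gap: 49.8
time: 12.42
tcp_pos: [505.4, -3.4, 107.8]
eef_rot: [-3.141, 0.003, 0.117]
force: [-0.4, -1.6, -1.1]
finger_gap: 50.0
12.475 [-138.57266581    2.31223557] 108.02862699870566
```

View pics/w9.png

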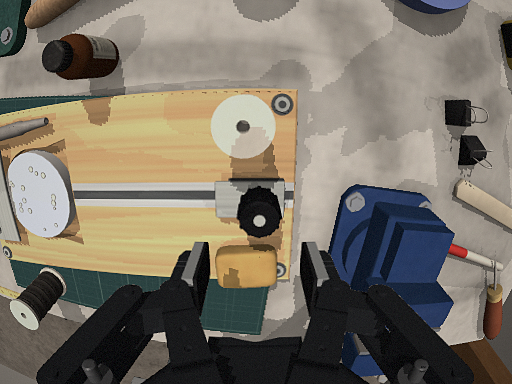

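The wrist view now looks from the far side: knob top at (260,220), spool at (243,126), wax at (246,266), vise to the right. I'll confirm the knob position from here.

Run:
```python
from h import *; import pickle
bd=pickle.load(open("bd.pkl","rb")); c=pickle.load(open("w9.pkl","rb"))
for n,uv,z in [("knob",(260,220),72),("knob disc",(260,215),72),("wax",(246,258),42),("spool",(243,126),77),("vise corner",(398,196),90),("vise corner",(366,279),90),("vise corner",(345,200),90),("tonguetip",(216,183),34.5),("tonguetip",(216,216),34.5)]:
    print(n,bd.to(onz(c,uv,z,True)).round(1))
```

```text
knob [-142.3    0.3]
knob disc [-142.2   -3.3]
wax [-131.7   48.5]
spool [-131.8  -61.6]
vise corner [-228.   -23.1]
vise corner [-216.2   38.3]
vise corner [-192.5  -20.6]
tonguetip [-109.1  -13.4]
tonguetip [-107.9   14.1]
```

```bash
python3 -m handwheel '[{"delta_rot":[0,0,0],"offset":[0.0023,0.002,0.02],"jaw":0.05},{"delta_rot":[0,0,0],"offset":[0,0,0.02],"jaw":0.05},{"delta_rot":[0,0,0],"offset":[0,0,0.015],"jaw":0.05},{"delta_rot":[0,0,0],"offset":[0,0,0.01],"jaw":0.05},{"delta_rot":[0,0,0],"offset":[0,0,0],"jaw":0.05},{"delta_rot":[0,0,0],"offset":[0,0,0],"jaw":0.05}]'
python3 look.py w10 2>/dev/null | head -1
```

```text
time: 13.22
tcp_pos: [509.8, -5.3, 44.7]
eef_rot: [3.141, -0.001, 0.115]
force: [0.4, -0.1, 0.5]
finger_gap: 49.4
13.28 [-140.9   -1.7] [509.9  -5.3  44.9] [ 0.  -0.3  0.3]
```

View pics/w10.png

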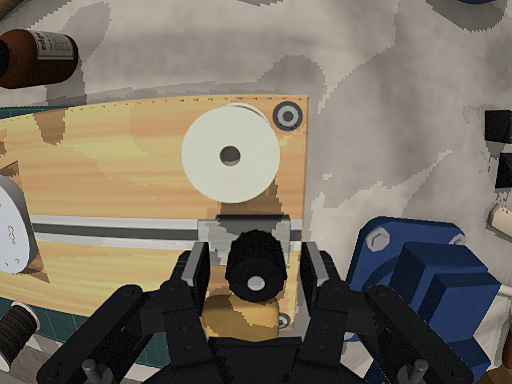

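The knob sits between the fingers. I'm centring, lowering a little and closing gently.

```bash
python3 -m handwheel '[{"delta_rot":[0,0,0],"offset":[-0.0017,0,0.003],"jaw":0.05},{"delta_rot":[0,0,0],"offset":[0,0,0],"jaw":0.032},{"delta_rot":[0,0,0],"offset":[0,0,0],"jaw":0.024},{"delta_rot":[0,0,0],"offset":[0,0,0],"jaw":0.024},{"delta_rot":[0,0,0],"offset":[0,0,0],"jaw":0.024},{"delta_rot":[0,0,0],"offset":[0,0,0],"jaw":0.024}]' 30
python3 look.py w11 2>/dev/null | head -1
```

```text
time: 14.02
tcp_pos: [507.4, -5.5, 41.5]
eef_rot: [3.142, 0.0, 0.115]
force: [-2.4, -1.8, 4.9]
finger_gap: 27.2
14.07 [-140.8    0.9] [507.3  -5.5  41.5] [-2.7 -1.8  4.8]
```

View pics/w11.png

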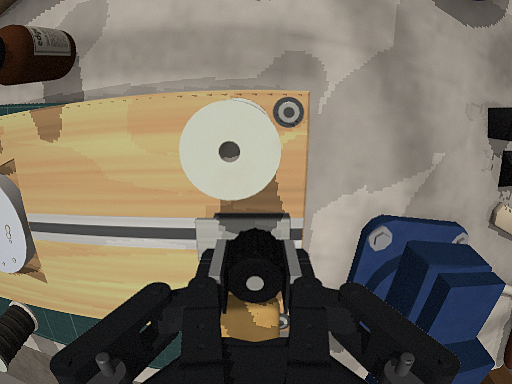

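The knob is held (gap 27.2 mm, knob 28 mm). I'm running the keeper up the track.

```bash
python3 -m handwheel '[{"delta_rot":[0,0,0],"offset":[0,-0.01,0],"jaw":0.024},{"delta_rot":[0,0,0],"offset":[0,-0.01,0],"jaw":0.024},{"delta_rot":[0,0,0],"offset":[0,-0.012,0],"jaw":0.024},{"delta_rot":[0,0,0],"offset":[0,-0.012,0],"jaw":0.024},{"delta_rot":[0,0,0],"offset":[0,-0.012,0],"jaw":0.024},{"delta_rot":[0,0,0],"offset":[0,-0.012,0],"jaw":0.024},{"delta_rot":[0,0,0],"offset":[0,-0.012,0],"jaw":0.024},{"delta_rot":[0,0,0],"offset":[0,-0.012,0],"jaw":0.024},{"delta_rot":[0,0,0],"offset":[0,-0.012,0],"jaw":0.024},{"delta_rot":[0,0,0],"offset":[0,-0.012,0],"jaw":0.024},{"delta_rot":[0,0,0],"offset":[0,-0.012,0],"jaw":0.024},{"delta_rot":[0,0,0],"offset":[0,-0.006,0],"jaw":0.024}]'
python3 -m handwheel '[{"delta_rot":[0,0,0],"offset":[0,-0.006,0],"jaw":0.024},{"delta_rot":[0,0,0],"offset":[0,0,0],"jaw":0.024}]'
python3 look.py w12 2>/dev/null | head -1
```

```text
time: 15.58
tcp_pos: [492.0, 128.2, 41.5]
eef_rot: [3.141, 0.0, 0.115]
force: [-1.7, -2.4, 4.7]
finger_gap: 27.4
time: 15.82
tcp_pos: [491.2, 134.6, 41.5]
eef_rot: [-3.141, 0.0, 0.115]
force: [-2.3, 0.6, 4.9]
finger_gap: 27.0
15.88 [0.2 0.6] [491.2 134.6  41.5] [-2.7  1.1  5.4]
```

View pics/w12.png

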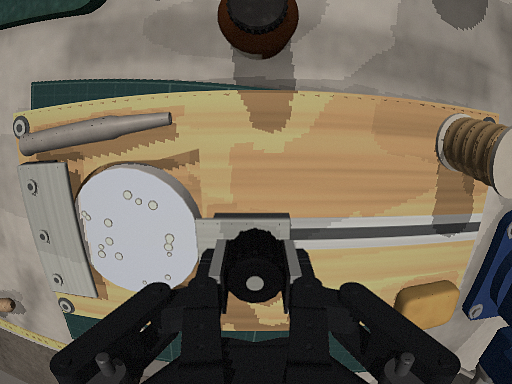

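The tongue tip is at the pad's rim (col ~196), leaving about 9 mm until the face meets the pad. I'm going in finely, tracking force and punch-mark positions.

```bash
cat > marks.py <<'E'
import sys,pickle
from h import *
from scipy.optimize import least_squares
n=sys.argv[1]; bd=pickle.load(open("bd.pkl","rb"))
c=calibration("wrist"); im=snapshot("wrist")[:,:,::-1].copy(); cv2.imwrite(f"pics/{n}.png",im)
s=telemetry.observe(); print(round(s['time'],2),"tcp",bd.to(s['tcp_pos']).round(2),"F along board x",(s['force'][:2]@bd.ex).round(2))
hsv=cv2.cvtColor(im,cv2.COLOR_BGR2HSV)
m=((hsv[...,1]<35)&(hsv[...,2]>150)).astype(np.uint8)
u,v=proj(c,[*bd.w(80,0),28],True); yy,xx=np.mgrid[:384,:512]; 
# rectify top plane z=28 to 0.25mm grid, board coords
X=np.arange(20,120,.25);Y=np.arange(-55,55,.25)
mp=np.array([[proj(c,[*bd.w(x,y),28],True) for y in Y] for x in X],np.float32)
r=cv2.remap(im,mp[...,0],mp[...,1],cv2.INTER_LINEAR); cv2.imwrite(f"pics/{n}r.png",r)
E
python3 -m handwheel '[{"delta_rot":[0,0,0],"offset":[0,-0.004,0],"jaw":0.024},{"delta_rot":[0,0,0],"offset":[0,-0.002,0],"jaw":0.024},{"delta_rot":[0,0,0],"offset":[0,0,0],"jaw":0.024}]'
python3 marks.py w13
python3 -m handwheel '[{"delta_rot":[0,0,0],"offset":[0,-0.001,0],"jaw":0.024},{"delta_rot":[0,0,0],"offset":[0,-0.001,0],"jaw":0.024},{"delta_rot":[0,0,0],"offset":[0,0,0],"jaw":0.024}]'
python3 marks.py w14
python3 -m handwheel '[{"delta_rot":[0,0,0],"offset":[0,-0.001,0],"jaw":0.024},{"delta_rot":[0,0,0],"offset":[0,0,0],"jaw":0.024}]'
python3 marks.py w15
python3 -c "
import cv2,numpy as np
cv2.imwrite('pics/m1.png',np.hstack([cv2.imread(f'pics/w{i}r.png')[:,:260] for i in (13,14,15)]))"
```

```text
time: 16.25
tcp_pos: [490.6, 140.0, 41.5]
eef_rot: [3.142, 0.0, 0.115]
force: [-1.9, -1.2, 4.4]
finger_gap: 27.1
16.3 tcp [5.66 0.58] F along board x -0.74
time: 16.68
tcp_pos: [490.4, 141.8, 41.5]
eef_rot: [3.141, 0.0, 0.115]
force: [-1.6, -2.3, 5.2]
finger_gap: 27.1
16.73 tcp [7.44 0.65] F along board x -2.84
time: 16.98
tcp_pos: [490.3, 142.8, 41.5]
eef_rot: [3.141, 0.0, 0.115]
force: [-2.7, -2.2, 6.3]
finger_gap: 27.1
17.02 tcp [8.41 0.62] F along board x -1.65
```

View pics/m1.png

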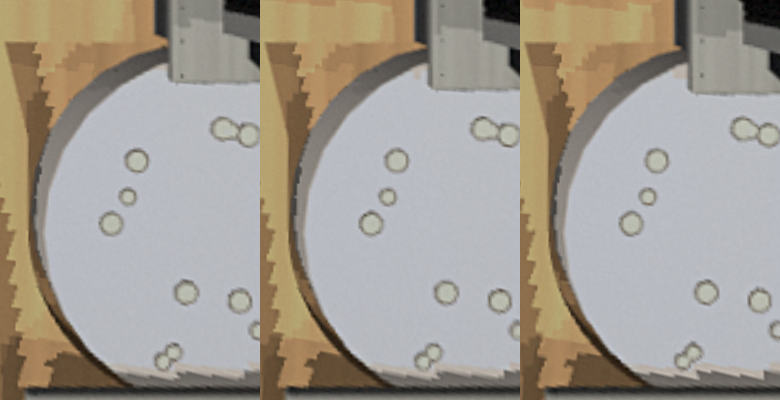

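View pics/w15.png

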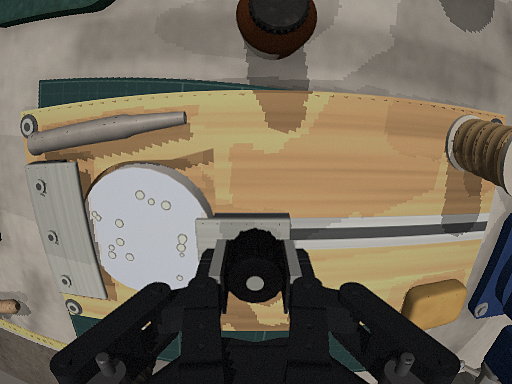

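The tongue now covers the rim and the punch marks haven't moved. I'm stepping on and tracking mark shift by phase correlation.

```bash
cat >> marks.py <<'E'
g=lambda p:cv2.cvtColor(cv2.imread(p),cv2.COLOR_BGR2GRAY).astype(np.float32)[110:310,70:230]
d,rs=cv2.phaseCorrelate(g("pics/w13r.png"),g(f"pics/{n}r.png"),cv2.createHanningWindow((160,200),cv2.CV_32F))
print("pad shift mm x,y",round(d[1]*.25,2),round(d[0]*.25,2),round(rs,2))
E
python3 -m handwheel '[{"delta_rot":[0,0,0],"offset":[0,-0.001,0],"jaw":0.024},{"delta_rot":[0,0,0],"offset":[0,0,0],"jaw":0.024}]'
python3 marks.py w16
python3 -m handwheel '[{"delta_rot":[0,0,0],"offset":[0,-0.001,0],"jaw":0.024},{"delta_rot":[0,0,0],"offset":[0,0,0],"jaw":0.024}]'
python3 marks.py w17
```

```text
time: 17.27
tcp_pos: [490.2, 143.7, 41.5]
eef_rot: [3.141, 0.0, 0.115]
force: [-2.0, -1.9, 6.0]
finger_gap: 27.3
17.32 tcp [9.36 0.59] F along board x -2.25
pad shift mm x,y 0.0 -0.07 1.02
time: 17.58
tcp_pos: [490.1, 144.6, 41.5]
eef_rot: [3.141, 0.0, 0.115]
force: [-3.1, -2.1, 5.5]
finger_gap: 27.1
17.62 tcp [10.24  0.6 ] F along board x -3.02
pad shift mm x,y 0.86 -0.07 0.86
```

Contact: the pad began to move (0.86 mm) at TCP x ≈ 9.4, so the keeper face is now against its edge. I'm backing off 4 mm.

```bash
python3 -m handwheel '[{"delta_rot":[0,0,0],"offset":[0,0.002,0],"jaw":0.024},{"delta_rot":[0,0,0],"offset":[0,0.002,0],"jaw":0.024},{"delta_rot":[0,0,0],"offset":[0,0,0],"jaw":0.024},{"delta_rot":[0,0,0],"offset":[0,0,0],"jaw":0.024}]'
python3 marks.py w18
python3 -c "
import cv2,numpy as np
cv2.imwrite('pics/m2.png',np.hstack([cv2.imread(f'pics/w{i}r.png')[:,100:360] for i in (15,17,18)]))"
```

```text
time: 18.12
tcp_pos: [490.4, 141.5, 41.5]
eef_rot: [-3.141, 0.0, 0.114]
force: [-2.6, 0.4, 5.4]
finger_gap: 27.1
18.18 tcp [7.15 0.61] F along board x 1.07
pad shift mm x,y 0.87 -0.05 0.96
```

View pics/m2.png

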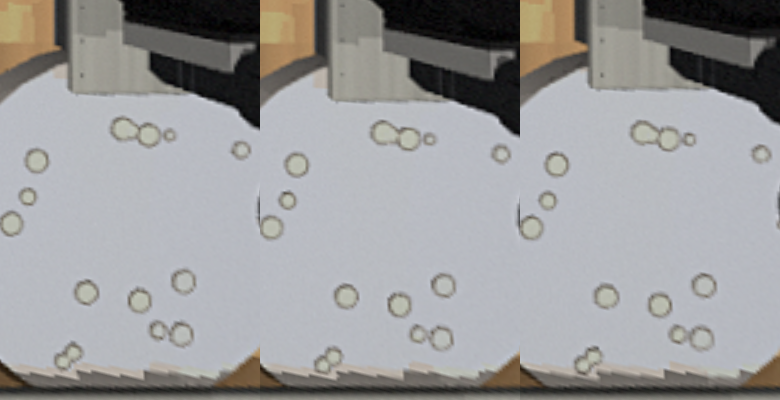

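```bash
python3 -m handwheel '[{"delta_rot":[0,0,0],"offset":[0,0.001,0],"jaw":0.024},{"delta_rot":[0,0,0],"offset":[0,0,0],"jaw":0.024},{"delta_rot":[0,0,0],"offset":[0,0,0],"jaw":0.024}]'
python3 marks.py w19
python3 -c "
import cv2,numpy as np
for i in (17,18,19):
    g=cv2.imread(f'pics/w{i}r.png')[60:130,195:212].mean((1,2)); print(np.abs(np.diff(g)).argmax()+60)
    print(np.round(g[20:50]))
"
```

```text
time: 18.55
tcp_pos: [490.5, 140.7, 41.5]
eef_rot: [-3.14, 0.0, 0.114]
force: [-2.4, 1.4, 5.2]
finger_gap: 27.1
18.6 tcp [6.3  0.61] F along board x 2.2
pad shift mm x,y 0.83 -0.05 0.99
102
[153. 153. 153. 154. 154. 153. 153. 152. 153. 153. 154. 153. 153. 154.
 154. 154. 153. 151. 145. 138. 138. 145. 156. 174. 190. 194. 192. 190.
 190. 189.]
90
[153. 153. 153. 153. 152. 150. 144. 138. 141. 148. 161. 178. 192. 192.
 190. 189. 189. 189. 189. 188. 188. 188. 188. 189. 189. 189. 189. 189.
 189. 189.]
87
[152. 151. 147. 140. 137. 144. 153. 169. 185. 193. 192. 190. 189. 188.
 188. 188. 188. 188. 188. 188. 188. 188. 188. 188. 188. 188. 188. 188.
 188. 188.]
```

The keeper's tongue moved back 3.9 mm from contact. I'm releasing and rising clear.

```bash
python3 -m handwheel '[{"delta_rot":[0,0,0],"offset":[0,0,0],"jaw":0.034},{"delta_rot":[0,0,0],"offset":[0,0,0],"jaw":0.05},{"delta_rot":[0,0,0],"offset":[0,0,0],"jaw":0.05},{"delta_rot":[0,0,0],"offset":[0,0,0],"jaw":0.05},{"delta_rot":[0,0,0],"offset":[0,0,0],"jaw":0.05}]'
python3 marks.py w20
python3 -m handwheel '[{"delta_rot":[0,0,0],"offset":[0,0,-0.01],"jaw":0.05},{"delta_rot":[0,0,0],"offset":[0,0,-0.03],"jaw":0.05},{"delta_rot":[0,0,0],"offset":[0,0,-0.04],"jaw":0.05},{"delta_rot":[0,0,0],"offset":[0,0,-0.04],"jaw":0.05},{"delta_rot":[0,0,0],"offset":[0,0,-0.04],"jaw":0.05},{"delta_rot":[0,0,0],"offset":[0,0,-0.02],"jaw":0.05},{"delta_rot":[0,0,0],"offset":[0,0,0],"jaw":0.05},{"delta_rot":[0,0,0],"offset":[0,0,0],"jaw":0.05}]'
python3 rim.py w21
python3 - <<'E'
from h import *
im=snapshot("top"); cv2.imwrite("pics/top1.png",im[:,:,::-1])
im=snapshot("scene")[150:260,180:330]; cv2.imwrite("pics/s21.png",cv2.resize(im[:,:,::-1],None,fx=5,fy=5,interpolation=cv2.INTER_CUBIC))
im=cv2.imread("pics/w21.png"); cv2.imwrite("pics/w21z.png",cv2.resize(im[60:260,60:320],None,fx=3,fy=3,interpolation=cv2.INTER_CUBIC))
import pickle; pickle.dump(calibration("wrist"),open("w21.pkl","wb"))
E
python3 -c "
import cv2,numpy as np
g=cv2.imread(f'pics/w20r.png')[60:130,195:212].mean((1,2)); print(np.round(g[20:50]))"
```

```text
time: 19.23
tcp_pos: [490.9, 139.6, 41.3]
eef_rot: [-3.142, -0.0, 0.114]
force: [0.2, -0.7, -0.1]
finger_gap: 50.2
19.27 tcp [5.19 0.39] F along board x -0.67
pad shift mm x,y 0.93 0.1 0.76
time: 20.27
tcp_pos: [490.0, 139.5, 220.5]
eef_rot: [3.141, 0.001, 0.114]
force: [-0.5, 0.2, -0.4]
finger_gap: 50.0
20.32 [5.1 1.6] [489.7 139.4 220. ] [-0.2  0.4 -0.3]
z 28 [ 76.7 -75.   67.8] rms 2.14 rear x 13.4 5
z 33 [ 75.7 -75.1  66.8] rms 2.11 rear x 13.2 5
z 38 [ 74.6 -75.1  65.8] rms 2.08 rear x 13.1 5
[154. 153. 149. 142. 138. 144. 154. 168. 184. 194. 194. 192. 191. 191.
 191. 190. 190. 190. 190. 190. 190. 190. 191. 191. 191. 191. 190. 191.
 191. 191.]
```

View pics/w21.png

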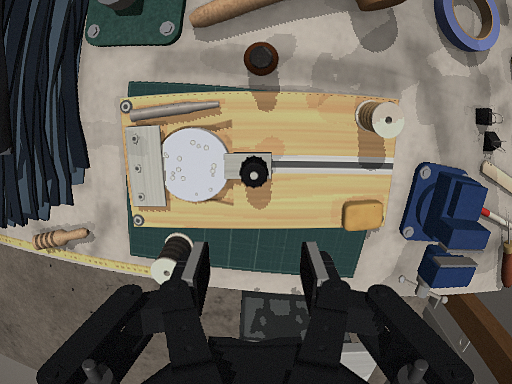

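View pics/w21z.png

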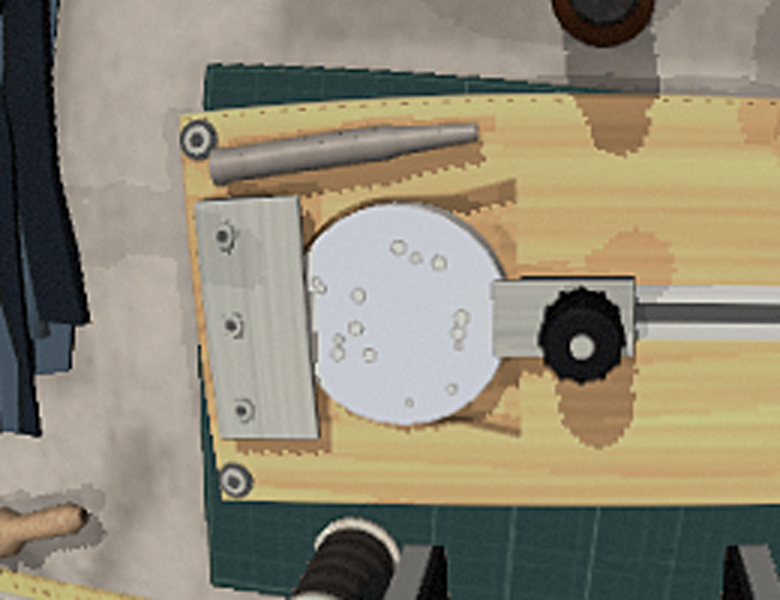

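View pics/s21.png

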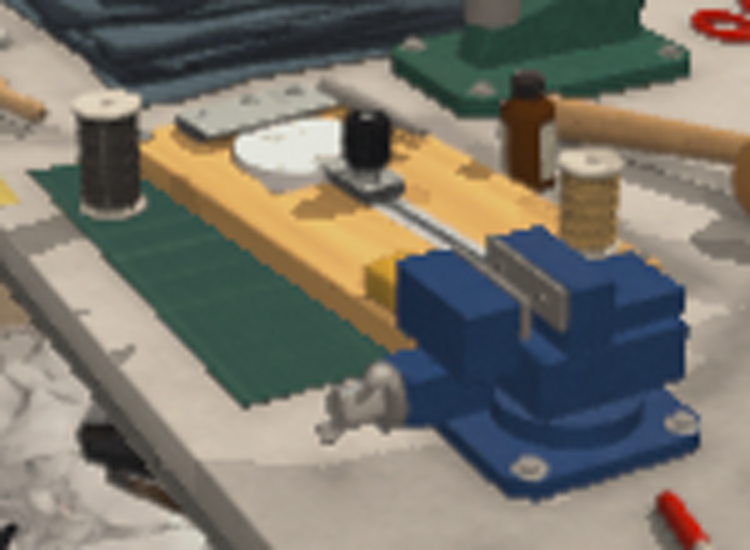

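The hand is clear: the pad is under the lip, the tongue covers its rear edge, and nothing else looks disturbed. I'll take final numbers from the wrist view and compare the top views before and after.

Run:
```python
from h import *; import pickle
from scipy.optimize import least_squares
bd=pickle.load(open("bd.pkl","rb")); c=pickle.load(open("w21.pkl","rb"))
f=lambda u,v:(60+(u+.5)/3-.5,60+(v+.5)/3-.5)
t=[bd.to(onz(c,f(*p),34.5,True)) for p in [(492,283),(494,355)]]; print("tongue",np.round(t,1))
e=[bd.to(onz(c,f(*p),22,True)) for p in [(515,180),(520,435)]]; print("flare corners",np.round(e,1))
im=cv2.imread("pics/w21.png"); hsv=cv2.cvtColor(im,cv2.COLOR_BGR2HSV)
m=((hsv[...,1]<35)&(hsv[...,2]>175)).astype(np.uint8)
yy,xx=np.mgrid[:384,:512]; m[(np.hypot(xx-195,yy-165)>45)|(xx<168)|(xx>222)]=0
m=cv2.morphologyEx(m,cv2.MORPH_OPEN,np.ones((5,5)))
cn=max(cv2.findContours(m,0,cv2.CHAIN_APPROX_NONE)[0],key=cv2.contourArea)
P=np.array([bd.to(onz(c,q[0],28,True)) for q in cn]); P=P[(P[:,0]<105)&(np.abs(P[:,1])>22)]
r=least_squares(lambda p:np.hypot(P[:,0]-p[0],P[:,1]-p[1])-p[2],[80,0,45],loss='soft_l1'); print("pad",r.x.round(1),np.sqrt((r.fun**2).mean()).round(2))
a=cv2.imread("pics/top0.png");b=cv2.imread("pics/top1.png")
cv2.imwrite("pics/tcmp.png",np.vstack([cv2.resize(x[130:245,100:320],None,fx=2.6,fy=2.6) for x in (a,b)]))
```

```text
tongue [[ 39.9 -13.6]
 [ 39.9  14.6]]
flare corners [[ 31.5 -51.2]
 [ 31.7  52.6]]
pad [79.1  1.  43.7] 0.52
```

View pics/tcmp.png

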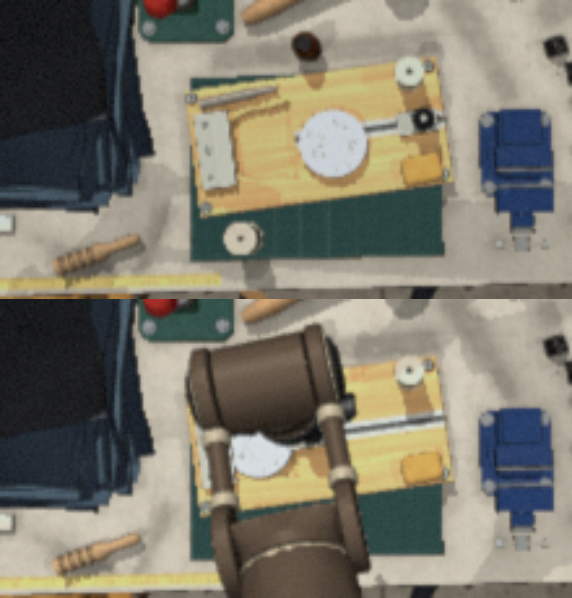

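The face is at x = 29.9 and the pad's rear edge at 79.1 − 45 = 34.1, so the gap is about 4 mm. The tongue tip at 39.9 covers the edge by about 6 mm. The spool, wax, slicker and vise are unchanged in the top view, and the bottle, punch and dark spool look undisturbed in the wrist view. I'm handing in.

```bash
python3 -c "
from rig import ctrl
print(ctrl.close_job())"
```

```text
the job is handed in; nothing more can be done
None
```

The pad lies flat in its seat under the lip, and the keeper is backed off about 4 mm with its tongue still over the pad's edge. I handed the job in at about 20 s.

- **Pad:** I cradled it between the two open fingers, centred it on the track and pushed it over the front edge. It tipped in under the lip and dropped. Fitted at seated height, the top rim gave a radius of 44.4 mm (true 45) with 0.1 mm rms, so it lies flat. Its centre was then at x ≈ 78 mm, and the keeper nudged it about 0.9 mm further in, to about 79 mm.
- **Keeper:** I gripped the knob and ran it up until the pad's punch marks started to move, which showed contact. I then backed it off 3.9 mm, measured at the tongue. After release, the images put the face about 4.2 mm behind the pad's edge, with the tongue covering the edge by about 6 mm.
- **Disagreements:**
    - The last rim fit, from a higher and partly hidden view, was poorer: radius 43.7 mm with 0.5 mm rms.
    - The hand moved back about 1.1 mm when the fingers opened, but the keeper itself did not move.
- **Other objects:** None looked shifted or knocked over in the final pictures. The arm hid the bottle, punch and dark spool in the last top view, so those three were judged by eye from the wrist picture. I did not check the awl separately.

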